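# Check a stoneware pickle weight under the lens, then feed it to the jar

### The arm

A 6-joint arm with a two-finger parallel gripper is mounted at the origin on the work surface. World frame = base frame: x ahead of the robot, y to its left, z up, the work surface at z = 0. Lengths are in m, angles in rad, forces in N, time in s.
With the tool pointing down it reaches from about 0.3 to 0.85 m from the base axis. Payload 5.4 kg.
Tool frame: the origin (TCP) lies at the very end of the fingers, on their centre line; the grasp point (between the pads) lies 19 mm behind it; z points along the fingers, y is the line along which they close (so a half turn about z gives the same grasp; the last joint's range is limited). The gripper opens to 85 mm and grips with 20 to 120 N. Pads are 22 mm wide; open, the fingers measure 114 mm over their backs; the gripper's body (76 mm by 85 mm) begins 54 mm behind the grasp point. The pads swing forward as they close: fully open they stand 13 mm farther back than shut.
Start: joints at [1.053, 0.158, 1.597, -0, 1.386, -0.21], TCP at [0.174, 0.548, 0.231] pointing down, gripper open.
Joint ranges: [-2.91, 2.91], [-0.94, 2.29], [0.18, 2.7], [-1.29, 4.43], [0.17, 2.64], [-3, 3]. Speed limits (rad/s): [2.57, 2.57, 3.14, 3.14, 3.14, 3.14].

### API

Orientations are given as a rotation vector (axis times angle).
In Python, from bench import bot gives the robot as it stands.
- The arm moves only by the tool servo_tool, never from a script. Its argument "steps" is a list that holds one entry, the list of rows, each a list of 6 numbers: the shift along the tool's x, y, z in m, then the turn, a rotation vector about the tool's x, y, z in degrees. In form: [[[dx, dy, dz, ax, ay, az], ...]]. A call has exactly 10 rows; each row shifts and turns the commanded pose from where the row before left it, along the tool's axes as they then stand; what a row does not reach is not made up. A row lasts 1/10 s, in which the tool goes at most 50 mm and 8.59 degrees, less where a joint would pass 70% of its speed; a pose out of reach is approached as far as the arm can. A call is refused whole if a number of a shift passes 0.05 or a number of a turn 8.59, either way. A call with a gripper value outside its range is refused whole. "jaw" is the closure, from -1 (fully open) to 1 (shut), set as the call begins (left out, the last holds). The fingers move at their own pace and stop on an object; the grip force is fixed at half the most. Time passes only in rows, so rows that do not move let the fingers close, or fill a call up. It gives the time, the measured TCP pose, the force, the opening and the grip force at its end, in the units of the state.
- bot.get_state(): the state, without advancing time (a new reading comes with each control period).
- bot.camera(name): name is "side" or "top" or "wrist"; returns the picture (400x640x3 uint8, red, green, blue); there is no depth.
- bot.get_calibration(name): a dict with "vfov" (degrees; the focal length in pixels is half the picture's height over the tangent of half this angle, whatever the lens; pixels are square), "cx", "cy" (the principal point, pixels), "dist" ([k1, k2, p1, p2, k3] as OpenCV has them; the pictures are not rectified), "R" (3x3) and "t" (3): a world point X has camera coordinates R X + t. Camera axes: x right, y down, z forward; pixel columns grow to the right and rows downward; lengths in m; the calibration is good to about 2 mm. A picture is of the moment at which its call begins: read the wrist's pose just before it. get_calibration takes no time and is no camera call; for the wrist camera it gives the pose at the moment of the call.
- bot.close_job(): hands the job in; it is judged then, once.
The state is a dict: "time": time; "joints": joint angles; "joint_velocities": joint speeds; "joint_torque": joint torques, N m; "eef_pos": TCP position; "ee_rot": TCP orientation; "wrist_force": force on the tool from outside, world axes, zero at the start; "ft_torque": the same for the moment, N m; "opening": opening from 0.0 (shut) to 1.0 (fully open); "gripper_force": force on a finger pad.
Only numpy, scipy, OpenCV 4.12 (cv2) and the standard library are available. Lean on these libraries where they do the work, as an engineer would, in place of code of your own. Each camera call takes 0.05 s, during which the arm holds its last target. There are 200 camera calls.

### The job

Take the tipping chute by its T handle and tilt it so that the white stoneware roller rolls out in front of the upright magnifier, comes to rest there, well centred on the lens, and stays there for five seconds to be inspected. Then tip it on gently, so that it rolls off the open end through the funnel into the glass jar, lower the chute gently back onto its rest and let go. Move the roller only by tilting: do not touch it, let it fall nowhere but into the jar, and leave the jar and the other kitchen things where they stand.

Things in the scene. Friction and masses are not known exactly. Their poses are not given: they have to be found in the camera images.
- rig: Fixed wooden rig on the table: baseboard 204 x 600 x 12 mm with two hinge posts, a rest post, the tipping chute and the funnel's frame. Origin on the table, straight below the chute's hinge. +y runs along the chute towards the funnel, -y towards the T handle, x across the chute, z up.
- funnel (a point): Centre of the mouth of the fixed stainless funnel, 115 mm from the hinge along rig +y, 165 mm above the table; collar 156 mm across, throat 74 mm clear, above the jar.
- chute_hinge (a point): Fixed point on the chute's hinge axis (along rig x), in the chute's middle plane, 175 mm above the table. The chute is a straight trough, 76 mm wide inside with a flat floor and sides 34 mm high. When level, the floor is 20 mm above the hinge axis and runs from rig y = -335 mm (closed by an end plate) to y = +85 mm (open, over the funnel).
- chute (a joint): Tilt of the chute, rad, 0 to 0.24: 0 = parked, handle end down on the rest post; 0.12 = LEVEL; 0.24 = funnel end fully down. Grows as the handle is raised. Free hinge (damping 0.05 N m s/rad, friction 0.01 N m). The chute weighs nominally 0.6 kg, heavy on the handle side (about 3 N at the handle), and falls back to 0 if released.
- chute_mouth (a point): Middle of the floor's edge at the chute's open end, 85 mm from the hinge; it moves with the chute.
- chute_handle (a point): Middle of the T handle's round crossbar, 16 mm diameter, 80 mm long, parallel to rig x, on a 10 mm stem at the chute's closed end. Chute level: at rig y = -352 mm, 130 mm above the hinge axis, 76 mm above the trough's rims; it moves on a circle about the hinge. Take it from above, fingers closing along the chute; the bar can turn between the pads.
- roller: Glazed white stoneware roller (pickle weight): 56 mm diameter, round ends, 68 mm long, solid, nominally 280 g. Origin at its centre, 28 mm above the floor. Starts at rest across the trough against the end plate. Acceleration to the funnel: 6.9 m/s2 per rad of (joint - 0.12), less about 0.12 m/s2 rolling resistance (0.017 rad; at rest below it) and 0.5/s times its speed.
- lens: Upright magnifier, fixed on the table beside the chute: foot 52 mm across, thin post, round lens (68 mm over its ring, centre 222 mm up and 45 mm from the post towards the chute), brass pointer on top across the chute. Origin under the foot; axes parallel to the rig's. The roller is centred on the lens at lens y = 0; the chute's middle plane is at x = -132 mm.
- jar: Empty loose glass jar under the funnel, on the rig's baseboard: 100 mm diameter, 78 mm tall, floor 6 mm thick, 0.35 kg. Origin at the centre of its underside; z is its axis.
- timer: Black bakelite egg timer, 72 mm diameter, 56 mm tall, loose bystander. Origin at the centre of its underside.
- scoop: Copper scoop, about 155 mm long, 54 mm high, loose bystander. Origin on the table below the back of its bowl; the bowl points along +x, the handle along -x.
- pot: White stoneware pot with its lid on, one solid piece, 120 mm diameter, 128 mm tall, loose bystander. Origin at the centre of its underside.
There are look-alikes about, which are no part of the job. What is shaped like the roller but green or red is not meant.

How it is judged:
By the outcome, as a careful person would: the job done as asked, in the order asked, and still so for the second after the job is handed in, with the robot touching nothing.
It also fails if it takes over 67 s, if anything falls off the work surface, if the arm or the gripper's body presses on something with over 40 N, if the wrist force passes 120 N, or if a joint passes its speed limit or range.

## Working session

There is one attempt and no reset: what is moved stays moved. The work goes in short steps, Python scripts to look and compute and a tool call to move; the robot and the scene stay as the last step left them, time stands still between calls to the robot, and variables do not carry over. Pictures are saved under pics/ and viewed, at most 10 in all, crops included, and the job is handed in when it is done.

Besides the shell and the picture viewer there is one more tool, called as name([rows], argument=value, ...), one row to a line, values as JSON. servo_tool: Moves the arm, as the interface text tells. Its arguments: {"type":"object","properties":{"steps":{"type":"array","items":{"type":"array","items":{"type":"array","items":{"type":"number"}}}},"jaw":{"type":"number"}},"required":["steps"]}

```bash
mkdir -p pics
python3 - <<'E'
from bench import bot
import cv2,numpy as np
for n in("side","top"):
    cv2.imwrite(f"pics/{n}0.png",bot.camera(n)[:,:,::-1])
    c=bot.get_calibration(n);print(n,{k:np.round(v,4).tolist() for k,v in c.items()})
s=bot.get_state();print({k:np.round(v,3).tolist() for k,v in s.items()})
E
```

```text
side {'vfov': 44.8422, 'cx': 323.6366, 'cy': 210.0262, 'dist': [-0.1408, 0.0, 0.0, 0.0, 0.0], 'R': [[-0.8953, -0.4453, 0.01], [-0.3122, 0.6115, -0.7271], [0.3176, -0.6541, -0.6865]], 't': [0.4859, 0.2862, 1.4342]}
top {'vfov': 47.099, 'cx': 320.6386, 'cy': 195.54, 'dist': [0.0373, 0.0, 0.0, 0.0, 0.0], 'R': [[-0.0261, -0.9997, 0.0011], [-0.9891, 0.0257, -0.1453], [0.1452, -0.0048, -0.9894]], 't': [-0.0033, 0.5731, 1.5344]}
{'time': 0.1, 'joints': [1.053, 0.159, 1.598, 0.0, 1.386, -0.21], 'joint_velocities': [-0.001, -0.003, -0.002, 0.0, 0.001, 0.001], 'joint_torque': [-0.0, -39.699, -33.234, -0.0, 0.004, 0.0], 'eef_pos': [0.174, 0.547, 0.23], 'ee_rot': [-0.482, -3.104, 0.003], 'wrist_force': [-0.321, -0.391, 0.406], 'ft_torque': [-0.002, -0.015, -0.018], 'gripper_force': 0.0, 'opening': 0.997}
```

View pics/side0.png

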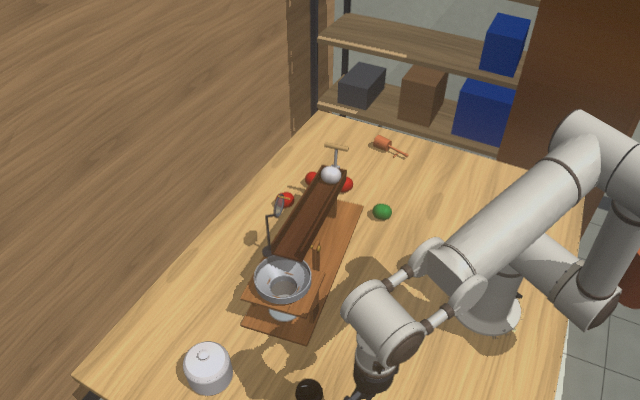

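View pics/top0.png

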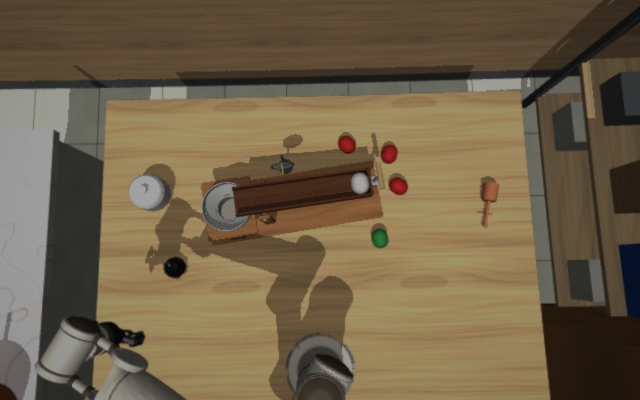

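Both views show the chute running left to right in the top view, with the roller at (360,183), the T handle at about (379,175) and the lens at about (283,166). In the side view the roller is at (331,175), the T bar at (337,147) and the lens at (279,207). I'll enlarge the handle and lens regions.

Run:
```python
import cv2,numpy as np
a=cv2.imread("pics/side0.png");b=cv2.imread("pics/top0.png")
def cr(i,x,y,w,h,s): return cv2.resize(i[y:y+h,x:x+w],(w*s,h*s),interpolation=cv2.INTER_CUBIC)
o=np.vstack([np.hstack([cr(a,310,130,50,37,8),cr(a,250,180,50,37,8)]),np.hstack([cr(b,345,155,50,37,8),cr(b,260,148,50,37,8)])])
cv2.imwrite("pics/crop1.png",o)
```

```text
(no output)
```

View pics/crop1.png

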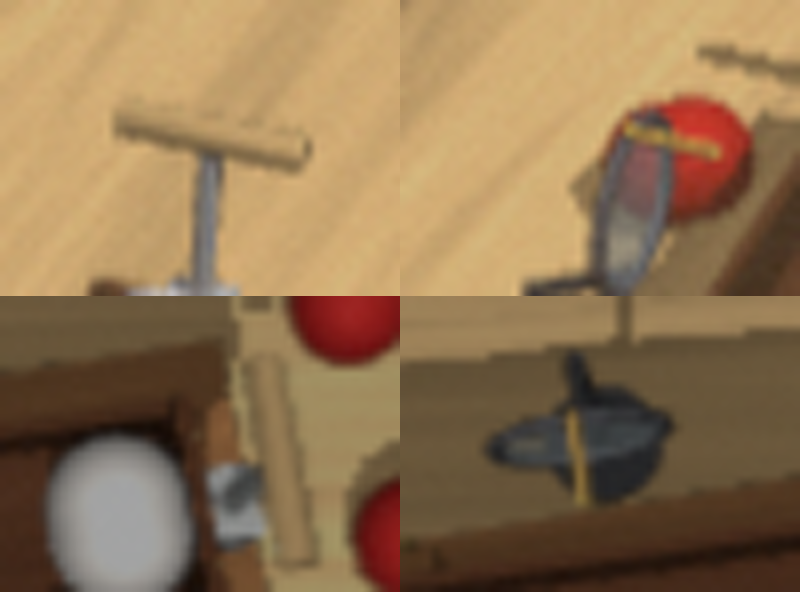

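Crop positions, mapped back to full-image pixels:
- **Bar ends, side:** (324.3,144.8) and (347.3,148.7).
- **Bar ends, top:** (377.6,162.1) and (381.5,187.7).
- **Lens centre:** side (278.8,204.7), top (282.0,165.0).

Next I triangulate these.

```bash
cat > h.py <<'E'
from bench import bot
import cv2,numpy as np
from scipy.spatial.transform import Rotation as Ro
def ray(cal,p):
    f=200/np.tan(np.radians(cal["vfov"])/2);K=np.array([[f,0,cal["cx"]],[0,f,cal["cy"]],[0,0,1]])
    u=cv2.undistortPoints(np.array([[p]],float),K,np.array(cal["dist"],float))[0,0]
    R=np.array(cal["R"]);t=np.array(cal["t"]);d=R.T@[u[0],u[1],1];return -R.T@t,d/np.linalg.norm(d)
def tri(rs):
    A=[np.eye(3)-np.outer(d,d) for o,d in rs]
    X=np.linalg.solve(sum(A),sum(a@o for a,(o,d) in zip(A,rs)))
    return X,[float(np.linalg.norm(a@(X-o))) for a,(o,d) in zip(A,rs)]
def plane(r,z): o,d=r;return o+d*(z-o[2])/d[2]
def white(img,x,y,r=30):
    # centroid of white blob near x,y
    h=cv2.cvtColor(img,cv2.COLOR_RGB2HSV);m=((h[...,1]<40)&(h[...,2]>130)).astype(np.uint8)
    m=cv2.morphologyEx(m,cv2.MORPH_OPEN,np.ones((5,5),np.uint8))
    n,l,s,c=cv2.connectedComponentsWithStats(m)
    k=[i for i in range(1,n) if np.hypot(*(c[i]-[x,y]))<r and 30<s[i,4]<1500]
    return [(c[i].round(1).tolist(),int(s[i,4])) for i in k]
E
python3 - <<'E'
from h import *
S=bot.get_calibration("side");T=bot.get_calibration("top")
def b(a,c): return tri([ray(S,a),ray(T,c)])
for n,a,c in[("far",(324.3,144.8),(377.6,162.1)),("near",(347.3,148.7),(381.5,187.7)),("lens",(278.8,204.7),(282,165))]:
    X,e=b(a,c);print(n,X.round(4),np.round(e,4))
a=cv2.imread("pics/side0.png")[...,::-1];c=cv2.imread("pics/top0.png")[...,::-1]
A=white(a,331,175);C=white(c,360,183);print(A,C)
if A and C:X,e=b(A[0][0],C[0][0]);print(X.round(4),e)
E
```

```text
far [ 0.6382 -0.1906  0.2539] [0.0004 0.0004]
near [ 0.5591 -0.198   0.2599] [0.0005 0.0005]
lens [0.6437 0.0985 0.2218] [0.0005 0.0005]
[([331.5, 173.1], 225)] [([359.6, 183.0], 203)]
[ 0.5867 -0.1403  0.1899] [0.0008104440106606688, 0.0008104440106606541]
```

Run:
```python
from h import *
T=bot.get_calibration("top")
c=cv2.imread("pics/top0.png")[...,::-1]
P=[plane(ray(T,p),.012)[:2] for p in[(382,216),(371,148),(208,243),(202,183)]]
for i,j in((0,2),(0,1)):
    d=P[j]-P[i];print(d,np.linalg.norm(d),np.degrees(np.arctan2(d[1],d[0])))
print(Ro.from_rotvec(bot.get_state()["ee_rot"]).as_matrix().round(4), bot.get_state()["eef_pos"])
```

```text
[-0.07745722  0.60282232] 0.6077782240667517 97.32187166568063
[0.2433689  0.02805354] 0.24498044899480292 6.57555889960187
[[-9.53e-01  3.03e-01 -9.00e-04]
 [ 3.03e-01  9.53e-01 -1.50e-03]
 [ 4.00e-04 -1.70e-03 -1.00e+00]] [0.17395874 0.54747373 0.23039959]
```

servo_tool([
  [[0,0,-0.034,0,0,-5],[0,0,-0.034,0,0,-5],[0,0,-0.034,0,0,-5],[0,0,-0.034,0,0,-5],[0,0,-0.034,0,0,-5],[-0.019,-0.046,0,0,0,0],[-0.019,-0.046,0,0,0,0],[-0.019,-0.046,0,0,0,0],[-0.019,-0.046,0,0,0,0],[-0.019,-0.046,0,0,0,0]],
], jaw=-1)

```text
time: 1.1
eef_pos: [0.2982, 0.3302, 0.4009]
ee_rot: [0.203, -3.135, 0.0]
wrist_force: [1.2, 0.6, -0.3]
opening: 1.002
gripper_force: 0.0
```

servo_tool([
  [[-0.019,-0.046,0,0,0,0],[-0.019,-0.046,0,0,0,0],[-0.019,-0.046,0,0,0,0],[-0.019,-0.046,0,0,0,0],[-0.019,-0.046,0,0,0,0],[-0.019,-0.046,0,0,0,0],[-0.019,-0.046,0,0,0,0],[-0.019,-0.046,0,0,0,0],[-0.019,-0.046,0,0,0,0],[0,0,0,0,0,0]],
])

```text
time: 2.1
eef_pos: [0.5217, -0.0615, 0.3988]
ee_rot: [0.192, -3.132, 0.0]
wrist_force: [-1.0, 0.7, -1.3]
opening: 1.001
gripper_force: 0.0
```

Run:
```python
from h import *
s=bot.get_state();W=bot.get_calibration("wrist");im=bot.camera("wrist")
cv2.imwrite("pics/w1.png",im[...,::-1]);np.save("w1.npy",W,allow_pickle=True)
print(s["time"],s["eef_pos"],s["ee_rot"]);print(Ro.from_rotvec(s["ee_rot"]).as_matrix().round(3))
```

```text
2.1 [ 0.52172543 -0.06146588  0.39875736] [ 1.91967374e-01 -3.13200950e+00  8.97790012e-05]
[[-0.993 -0.122 -0.004]
 [-0.122  0.993 -0.   ]
 [ 0.004  0.    -1.   ]]
```

View pics/w1.png

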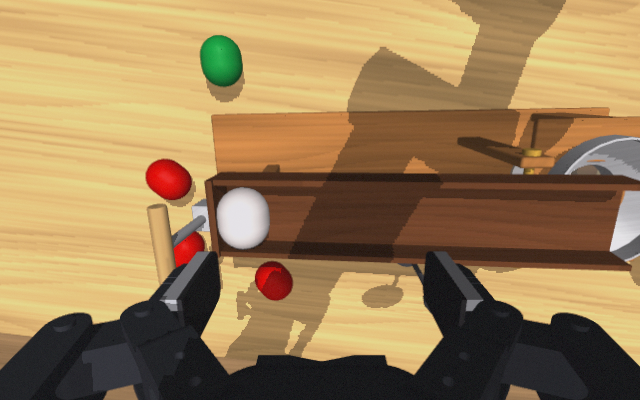

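The wrist view shows the near end of the bar at (156,208) and its far end at about (171,282), with the trough running horizontally. I'll hover over the handle and look again.

servo_tool([
  [[-0.015,-0.035,0,0,0,0],[-0.015,-0.035,0,0,0,0],[-0.015,-0.035,0,0,0,0],[-0.015,-0.035,0,0,0,0],[0,0,0.01,0,0,0],[0,0,0.01,0,0,0],[0,0,0.01,0,0,0],[0,0,0,0,0,0],[0,0,0,0,0,0],[0,0,0,0,0,0]],
])

```text
time: 3.15
eef_pos: [0.598, -0.1872, 0.3723]
ee_rot: [-0.203, 3.134, -0.001]
wrist_force: [-0.2, 0.8, 0.7]
opening: 0.999
gripper_force: 0.0
```

Run:
```python
from h import *
s=bot.get_state();W=bot.get_calibration("wrist");im=bot.camera("wrist")
cv2.imwrite("pics/w2.png",im[...,::-1]);np.save("w2.npy",W,allow_pickle=True)
print(s["time"],s["eef_pos"]);print(Ro.from_rotvec(s["ee_rot"]).as_matrix().round(3))
```

```text
3.15 [ 0.59803703 -0.18719082  0.37232026]
[[-0.992 -0.129  0.001]
 [-0.129  0.992 -0.001]
 [-0.001 -0.001 -1.   ]]
```

View pics/w2.png

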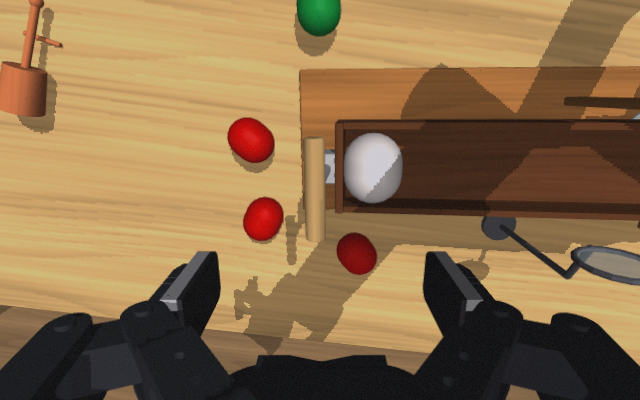

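The whole bar is visible from (314,138) to (315,241), almost exactly perpendicular to the closing line. I'll combine the three views.

Run:
```python
from h import *
S=bot.get_calibration("side");T=bot.get_calibration("top");W=np.load("w2.npy",allow_pickle=True).item()
W1=np.load("w1.npy",allow_pickle=True).item()
for a,c,w in[((324.3,144.8),(377.6,162.1),(315.5,240)),((347.3,148.7),(381.5,187.7),(314,139))]:
    rs=[ray(S,a),ray(T,c),ray(W,w)]
    print(tri(rs),plane(rs[2],.259))
r=[ray(W1,(156,208)),ray(W,(314,139))];print("near 2 wrist",tri(r))
print(W["R"],W["t"])
```

```text
(array([ 0.63827957, -0.1882888 ,  0.25700559]), [0.0019521996567446495, 0.0018217221471510461, 0.0027818892922970334]) [ 0.63982505 -0.18665306  0.259     ]
(array([ 0.55938478, -0.19792158,  0.25990131]), [0.0007687641734977612, 0.00025188301557766345, 0.0005171475648982688]) [ 0.56000211 -0.19777908  0.259     ]
near 2 wrist (array([ 0.55940582, -0.19767975,  0.26453562]), [0.00014290273353234146, 0.00014290273353243952])
[[-0.12907539  0.99163412 -0.00114429]
 [ 0.95170423  0.12420194  0.28077202]
 [ 0.27856524  0.03515174 -0.95977381]] [ 0.26337572 -0.62142153  0.35461891]
```

servo_tool([
  [[0,-0.005,0.015,0,0,0],[0,0,0.018,0,0,0],[0,0,0.018,0,0,0],[0,0,0.018,0,0,0],[0,0,0.018,0,0,0],[0,0,0.018,0,0,0],[0,0,0.016,0,0,0],[0,0,0.01,0,0,0],[0,0,0,0,0,0],[0,0,0,0,0,0]],
])

```text
time: 4.2
eef_pos: [0.5989, -0.1929, 0.2407]
ee_rot: [-0.202, 3.135, -0.001]
wrist_force: [0.8, 0.2, -0.3]
opening: 1.004
gripper_force: 0.0
```

servo_tool([
  [[0,0,0,0,0,0],[0,0,0,0,0,0],[0,0,0,0,0,0],[0,0,0,0,0,0],[0,0,0,0,0,0],[0,0,0,0,0,0],[0,0,0,0,0,0],[0,0,0,0,0,0],[0,0,0,0,0,0],[0,0,0,0,0,0]],
], jaw=1)

```text
time: 5.2
eef_pos: [0.5987, -0.1925, 0.2406]
ee_rot: [-0.202, 3.135, 0.0]
wrist_force: [-1.7, 2.4, 4.2]
opening: 0.168
gripper_force: 58.6
```

```bash
cat > st.py <<'E'
from h import *
import sys
s=bot.get_state();t=sys.argv[1]
print(s["time"],s["eef_pos"].round(4) if hasattr(s["eef_pos"],"round") else s["eef_pos"],s["opening"],s["gripper_force"],np.round(s["wrist_force"],1))
S=bot.get_calibration("side");T=bot.get_calibration("top")
y=np.array([-np.sin(np.radians(7.4)),np.cos(np.radians(7.4))]);L=np.array([.6437,.0985])
for n,C in(("side",S),("top",T)):
    im=bot.camera(n);cv2.imwrite(f"pics/{n}_{t}.png",im[...,::-1])
    h=cv2.cvtColor(im,cv2.COLOR_RGB2HSV);m=((h[...,1]<45)&(h[...,2]>120)).astype(np.uint8)
    m=cv2.morphologyEx(m,cv2.MORPH_OPEN,np.ones((5,5),np.uint8));k,l,st,c=cv2.connectedComponentsWithStats(m)
    for i in range(1,k):
        if 30<st[i,4]<900:
            p=plane(ray(C,c[i]),.222);d=p[:2]-L;r=[d@[y[1],-y[0]],d@y]
            if abs(r[0]+.087)<.06 and -.35<r[1]<.25: print(n,c[i].round(1),st[i],"rig rel lens",np.round(r,3))
E
python3 st.py g
```

```text
5.2 [ 0.5987 -0.1925  0.2406] 0.1676388688423363 58.55649089324288 [-1.7  2.4  4.2]
side [331.  171.5] [323 166  17  12 168] rig rel lens [-0.096 -0.199]
top [364.5 166.4] [361 162   8  10  61] rig rel lens [-0.043 -0.249]
top [219.4 192.6] [208 184  24  18 272] rig rel lens [-0.055  0.2  ]
top [228.9 209.1] [223 200  11  19 168] rig rel lens [-0.109  0.178]
```

servo_tool([
  [[0,0.0016,-0.0043,0,0,0],[0,0.0015,-0.0043,0,0,0],[0,0.0015,-0.0043,0,0,0],[0,0.0015,-0.0043,0,0,0],[0,0.0013,-0.0043,0,0,0],[0,0.0013,-0.0043,0,0,0],[0,0.0013,-0.0043,0,0,0],[0,0.0013,-0.0043,0,0,0],[0,0.001,-0.0043,0,0,0],[0,0.001,-0.0043,0,0,0]],
])

```text
time: 6.3
eef_pos: [0.5969, -0.1803, 0.2825]
ee_rot: [0.201, -3.134, 0.002]
wrist_force: [2.9, -3.6, -5.6]
opening: 0.166
gripper_force: 58.3
```

```bash
python3 st.py l
python3 - <<'E'
import cv2,numpy as np
a=cv2.imread("pics/side_l.png");b=cv2.imread("pics/top_l.png")
cv2.imwrite("pics/c2.png",np.vstack([cv2.resize(a[120:270,200:400],(800,600))[:,:400].copy() if 0 else cv2.resize(a[130:230,230:380],(450,300)),cv2.resize(b[120:220,230:380],(450,300))]))
E
```

```text
6.3 [ 0.5969 -0.1803  0.2825] 0.16631826505448977 58.349520564079285 [ 2.9 -3.6 -5.6]
side [329.9 163.9] [322 159  17  12 161] rig rel lens [-0.08  -0.235]
top [360.3 164.8] [357 160   8  11  69] rig rel lens [-0.036 -0.237]
top [400.4 183.9] [397 179   8  11  67] rig rel lens [-0.114 -0.348]
top [362.  198.4] [340 181  46  32 605] rig rel lens [-0.139 -0.225]
top [218.8 192.9] [208 185  22  17 249] rig rel lens [-0.056  0.202]
top [227.9 206.5] [223 201  10  11  97] rig rel lens [-0.101  0.18 ]
top [229.1 215.6] [226 213   7   6  40] rig rel lens [-0.129  0.18 ]
```

View pics/c2.png

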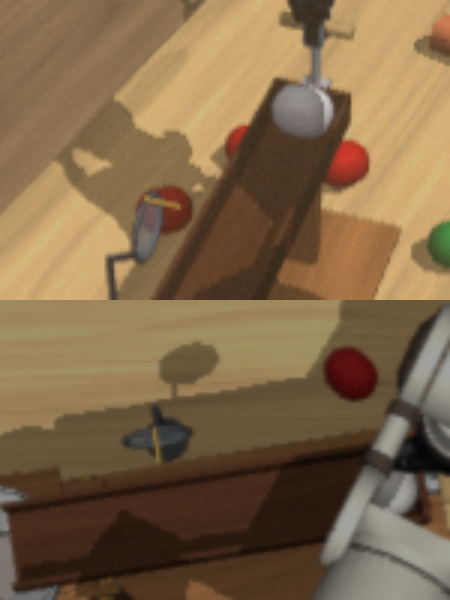

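The roller is still at the closed end (side view about (331,167)) and the chute is level. Now a first short tilt pulse, then level again.

servo_tool([
  [[0,0.0025,-0.007,0,0,0],[0,0.0025,-0.007,0,0,0],[0,0,0,0,0,0],[0,0,0,0,0,0],[0,0,0,0,0,0],[0,0,0,0,0,0],[0,0,0,0,0,0],[0,0,0,0,0,0],[0,-0.0025,0.007,0,0,0],[0,-0.0025,0.007,0,0,0]],
])

```text
time: 7.4
eef_pos: [0.5969, -0.1801, 0.2832]
ee_rot: [-0.201, 3.135, -0.001]
wrist_force: [-0.6, -6.8, -2.2]
opening: 0.168
gripper_force: 58.9
```

```bash
cat > st.py <<'E'
from h import *
import sys
s=bot.get_state();t=sys.argv[1]
print(s["time"],np.round(s["eef_pos"],4),np.round(s["wrist_force"],1))
y=np.array([-np.sin(np.radians(7.4)),np.cos(np.radians(7.4))]);x=np.array([y[1],-y[0]]);L=np.array([.6437,.0985])
for n in sys.argv[2:] or ("side","top"):
    C=bot.get_calibration(n);im=bot.camera(n);cv2.imwrite(f"pics/{n}_{t}.png",im[...,::-1])
    h=cv2.cvtColor(im,cv2.COLOR_RGB2HSV).astype(int);m=((h[...,1]<75)&(h[...,2]>65)).astype(np.uint8)
    # keep only pixels whose ray meets the trough at z=.223
    o=np.zeros_like(m);R=np.array(C["R"]);f=200/np.tan(np.radians(C["vfov"])/2);K=np.array([[f,0,C["cx"]],[0,f,C["cy"]],[0,0,1]])
    g=[[*(L+x*a+y*b),.223] for a,b in((-.122,-.27),(-.05,-.27),(-.05,.11),(-.122,.11))]
    q=cv2.projectPoints(np.array(g),cv2.Rodrigues(R)[0],np.array(C["t"]),K,np.array(C["dist"],float))[0].astype(int)
    cv2.fillPoly(o,[q],1);m=cv2.morphologyEx(m*o,cv2.MORPH_OPEN,np.ones((3,3),np.uint8))
    k,l,st,c=cv2.connectedComponentsWithStats(m)
    for i in range(1,k):
        if 60<st[i,4]:
            ct=st[i,:2]+(st[i,2:4]-1)/2
            for nm,p in(("cen",c[i]),("box",ct)):
                d=plane(ray(C,p),.223)[:2]-L;print(n,nm,p.round(1),st[i].tolist(),np.round([d@x,d@y],4))
E
python3 st.py p1
```

```text
7.4 [ 0.5969 -0.1801  0.2832] [-0.6 -6.8 -2.2]
side cen [325.3 175.6] [315, 167, 21, 18, 314] [-0.0858 -0.1722]
side box [325.  175.5] [315, 167, 21, 18, 314] [-0.0849 -0.1722]
top cen [345.6 184.4] [334, 174, 27, 22, 437] [-0.0894 -0.1826]
top box [347.  184.5] [334, 174, 27, 22, 437] [-0.0904 -0.1869]
```

servo_tool([
  [[0,0,0,0,0,0],[0,0,0,0,0,0],[0,0,0,0,0,0],[0,0,0,0,0,0],[0,0,0,0,0,0],[0,0,0,0,0,0],[0,0,0,0,0,0],[0,0,0,0,0,0],[0,0,0,0,0,0],[0,0,0,0,0,0]],
])

```text
time: 8.5
eef_pos: [0.5969, -0.1801, 0.2832]
ee_rot: [-0.201, 3.135, -0.001]
wrist_force: [-0.9, -6.5, -2.7]
opening: 0.163
gripper_force: 58.9
```

```bash
python3 st.py p2; python3 st.py p3
```

```text
8.5 [ 0.5969 -0.1801  0.2832] [-0.9 -6.5 -2.7]
side cen [324.  178.6] [314, 170, 21, 18, 318] [-0.0867 -0.1568]
side box [324.  178.5] [314, 170, 21, 18, 318] [-0.0867 -0.1572]
top cen [343.5 184.8] [330, 174, 31, 22, 486] [-0.0896 -0.1761]
top box [345.  184.5] [330, 174, 31, 22, 486] [-0.0894 -0.1809]
8.6 [ 0.5969 -0.1801  0.2832] [ 0.1 -5.8 -2.9]
side cen [324.  178.6] [314, 170, 21, 18, 319] [-0.0868 -0.1568]
side box [324.  178.5] [314, 170, 21, 18, 319] [-0.0867 -0.1572]
top cen [343.5 184.8] [330, 174, 31, 22, 485] [-0.0896 -0.1761]
top box [345.  184.5] [330, 174, 31, 22, 485] [-0.0894 -0.1809]
```

servo_tool([
  [[0,0.0028,-0.0078,0,0,0],[0,0.0028,-0.0078,0,0,0],[0,0,0,0,0,0],[0,0,0,0,0,0],[0,0,0,0,0,0],[0,0,0,0,0,0],[0,0,0,0,0,0],[0,0,0,0,0,0],[0,-0.0028,0.0078,0,0,0],[0,-0.0028,0.0078,0,0,0]],
])

```text
time: 9.7
eef_pos: [0.5969, -0.1802, 0.2829]
ee_rot: [-0.201, 3.135, -0.001]
wrist_force: [-1.8, -6.4, -2.0]
opening: 0.168
gripper_force: 59.2
```

servo_tool([
  [[0,0,0,0,0,0],[0,0,0,0,0,0],[0,0,0,0,0,0],[0,0,0,0,0,0],[0,0,0,0,0,0],[0,0,0,0,0,0],[0,0,0,0,0,0],[0,0,0,0,0,0],[0,0,0,0,0,0],[0,0,0,0,0,0]],
])

```text
time: 10.7
eef_pos: [0.5969, -0.1802, 0.283]
ee_rot: [-0.201, 3.135, -0.001]
wrist_force: [-2.1, -5.7, -2.9]
opening: 0.165
gripper_force: 59.1
```

```bash
python3 st.py p4
```

```text
10.7 [ 0.5969 -0.1802  0.283 ] [-2.1 -5.7 -2.9]
side cen [315.5 194.5] [305, 185, 22, 20, 352] [-0.0871 -0.0774]
side box [315.5 194.5] [305, 185, 22, 20, 352] [-0.0872 -0.0775]
top cen [350.8 186.7] [342, 176, 19, 20, 217] [-0.099  -0.1971]
top box [351.  185.5] [342, 176, 19, 20, 217] [-0.0953 -0.1984]
top cen [311.7 188.4] [303, 178, 19, 22, 323] [-0.0857 -0.0788]
top box [312.  188.5] [303, 178, 19, 22, 323] [-0.0861 -0.0797]
```

servo_tool([
  [[0,0.0028,-0.0077,0,0,0],[0,0.0028,-0.0077,0,0,0],[0,0,0,0,0,0],[0,0,0,0,0,0],[0,0,0,0,0,0],[0,0,0,0,0,0],[0,0,0,0,0,0],[0,0,0,0,0,0],[0,-0.0028,0.0077,0,0,0],[0,-0.0028,0.0077,0,0,0]],
])

```text
time: 11.8
eef_pos: [0.5969, -0.1802, 0.2829]
ee_rot: [-0.201, 3.135, -0.001]
wrist_force: [-2.3, -6.0, -1.1]
opening: 0.164
gripper_force: 59.3
```

servo_tool([
  [[0,0,0,0,0,0],[0,0,0,0,0,0],[0,0,0,0,0,0],[0,0,0,0,0,0],[0,0,0,0,0,0],[0,0,0,0,0,0],[0,0,0,0,0,0],[0,0,0,0,0,0],[0,0,0,0,0,0],[0,0,0,0,0,0]],
])

```text
time: 12.8
eef_pos: [0.5969, -0.1802, 0.283]
ee_rot: [-0.201, 3.135, -0.001]
wrist_force: [-1.8, -6.3, -1.5]
opening: 0.166
gripper_force: 59.3
```

```bash
python3 st.py p5
python3 - <<'E'
import cv2,numpy as np
a=cv2.imread("pics/side_p5.png");b=cv2.imread("pics/top_p5.png")
cv2.imwrite("pics/c3.png",np.hstack([cv2.resize(a[180:250,250:320],(400,400),interpolation=2),cv2.resize(b[140:210,250:320],(400,400),interpolation=2)]))
E
```

```text
12.8 [ 0.5969 -0.1802  0.283 ] [-1.8 -6.3 -1.5]
side cen [306.8 211.3] [296, 202, 23, 20, 377] [-0.0882 -0.0002]
side box [307.  211.5] [296, 202, 23, 20, 377] [-0.0891  0.0005]
top cen [350.8 186.8] [342, 176, 19, 20, 216] [-0.0991 -0.1972]
top box [351.  185.5] [342, 176, 19, 20, 216] [-0.0953 -0.1984]
top cen [286.9 192.8] [278, 182, 19, 22, 337] [-0.0875 -0.0024]
top box [287.  192.5] [278, 182, 19, 22, 337] [-0.0865 -0.0027]
```

View pics/c3.png

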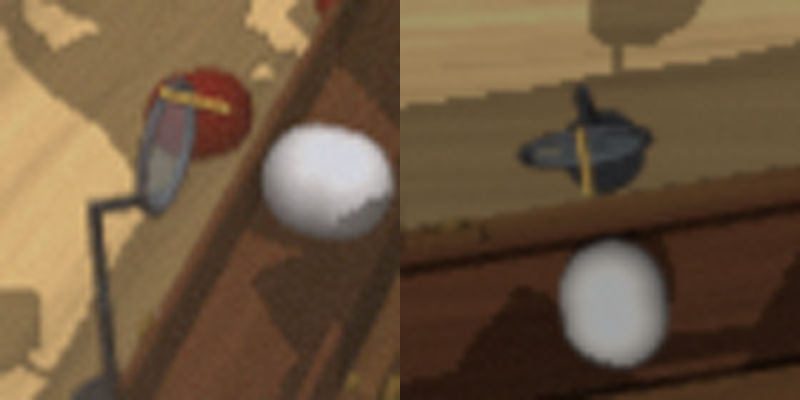

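The roller is at rest and within about 2 mm of the lens centre: side (306.8,211.3) gives 0 mm, top (286.9,192.8) gives −2 mm. I'll hold for over 5 s.

servo_tool([
  [[0,0,0,0,0,0],[0,0,0,0,0,0],[0,0,0,0,0,0],[0,0,0,0,0,0],[0,0,0,0,0,0],[0,0,0,0,0,0],[0,0,0,0,0,0],[0,0,0,0,0,0],[0,0,0,0,0,0],[0,0,0,0,0,0]],
])

```text
time: 13.9
eef_pos: [0.5969, -0.1802, 0.283]
ee_rot: [-0.201, 3.135, -0.001]
wrist_force: [-1.9, -5.3, -1.3]
opening: 0.162
gripper_force: 59.3
```

servo_tool([
  [[0,0,0,0,0,0],[0,0,0,0,0,0],[0,0,0,0,0,0],[0,0,0,0,0,0],[0,0,0,0,0,0],[0,0,0,0,0,0],[0,0,0,0,0,0],[0,0,0,0,0,0],[0,0,0,0,0,0],[0,0,0,0,0,0]],
])

```text
time: 14.9
eef_pos: [0.5969, -0.1801, 0.283]
ee_rot: [-0.201, 3.135, -0.001]
wrist_force: [-1.1, -6.0, -1.8]
opening: 0.169
gripper_force: 59.3
```

servo_tool([
  [[0,0,0,0,0,0],[0,0,0,0,0,0],[0,0,0,0,0,0],[0,0,0,0,0,0],[0,0,0,0,0,0],[0,0,0,0,0,0],[0,0,0,0,0,0],[0,0,0,0,0,0],[0,0,0,0,0,0],[0,0,0,0,0,0]],
])

```text
time: 15.9
eef_pos: [0.597, -0.1801, 0.283]
ee_rot: [-0.201, 3.135, -0.001]
wrist_force: [-2.1, -5.8, -2.0]
opening: 0.165
gripper_force: 59.3
```

servo_tool([
  [[0,0,0,0,0,0],[0,0,0,0,0,0],[0,0,0,0,0,0],[0,0,0,0,0,0],[0,0,0,0,0,0],[0,0,0,0,0,0],[0,0,0,0,0,0],[0,0,0,0,0,0],[0,0,0,0,0,0],[0,0,0,0,0,0]],
])

```text
time: 16.9
eef_pos: [0.5969, -0.1801, 0.283]
ee_rot: [-0.201, 3.135, -0.001]
wrist_force: [-2.6, -6.2, -0.8]
opening: 0.169
gripper_force: 59.3
```

servo_tool([
  [[0,0,0,0,0,0],[0,0,0,0,0,0],[0,0,0,0,0,0],[0,0,0,0,0,0],[0,0,0,0,0,0],[0,0,0,0,0,0],[0,0,0,0,0,0],[0,0,0,0,0,0],[0,0,0,0,0,0],[0,0,0,0,0,0]],
])

```text
time: 17.9
eef_pos: [0.597, -0.1801, 0.283]
ee_rot: [-0.201, 3.135, -0.001]
wrist_force: [-2.2, -5.9, -1.3]
opening: 0.163
gripper_force: 59.3
```

servo_tool([
  [[0,0,0,0,0,0],[0,0,0,0,0,0],[0,0,0,0,0,0],[0,0,0,0,0,0],[0,0,0,0,0,0],[0,0,0,0,0,0],[0,0,0,0,0,0],[0,0,0,0,0,0],[0,0,0,0,0,0],[0,0,0,0,0,0]],
])

```text
time: 18.9
eef_pos: [0.5969, -0.1801, 0.283]
ee_rot: [-0.201, 3.135, -0.001]
wrist_force: [-1.7, -6.2, -1.0]
opening: 0.168
gripper_force: 59.3
```

```bash
python3 st.py p6
```

```text
18.9 [ 0.5969 -0.1801  0.283 ] [-1.7 -6.2 -1. ]
side cen [306.8 211.3] [296, 202, 23, 20, 376] [-0.0882 -0.0001]
side box [307.  211.5] [296, 202, 23, 20, 376] [-0.0891  0.0005]
top cen [350.8 186.8] [342, 176, 19, 20, 216] [-0.0991 -0.1972]
top box [351.  185.5] [342, 176, 19, 20, 216] [-0.0953 -0.1984]
top cen [286.9 192.9] [278, 182, 19, 22, 337] [-0.0876 -0.0023]
top box [287.  192.5] [278, 182, 19, 22, 337] [-0.0865 -0.0027]
```

It was still for 6 s. Now a gentle tip of about 0.033 rad past level.

servo_tool([
  [[0,0.0021,-0.0058,0,0,0],[0,0.0021,-0.0058,0,0,0],[0,0,0,0,0,0],[0,0,0,0,0,0],[0,0,0,0,0,0],[0,0,0,0,0,0],[0,0,0,0,0,0],[0,0,0,0,0,0],[0,0,0,0,0,0],[0,0,0,0,0,0]],
])

```text
time: 20.0
eef_pos: [0.5963, -0.1759, 0.2944]
ee_rot: [0.201, -3.135, 0.001]
wrist_force: [-1.9, -5.1, -1.5]
opening: 0.167
gripper_force: 59.2
```

```bash
python3 st.py q1 side
```

```text
20.0 [ 0.5963 -0.1759  0.2944] [-1.9 -5.1 -1.5]
side cen [302.7 218.6] [292, 209, 23, 21, 389] [-0.0879  0.032 ]
side box [303. 219.] [292, 209, 23, 21, 389] [-0.0892  0.0333]
```

servo_tool([
  [[0,0,0,0,0,0],[0,0,0,0,0,0],[0,0,0,0,0,0],[0,0,0,0,0,0],[0,0,0,0,0,0],[0,0,0,0,0,0],[0,0,0,0,0,0],[0,0,0,0,0,0],[0,0,0,0,0,0],[0,0,0,0,0,0]],
])

```text
time: 21.05
eef_pos: [0.5963, -0.1759, 0.2945]
ee_rot: [0.201, -3.135, 0.001]
wrist_force: [-2.0, -4.9, -1.9]
opening: 0.165
gripper_force: 59.2
```

servo_tool([
  [[0,0,0,0,0,0],[0,0,0,0,0,0],[0,0,0,0,0,0],[0,0,0,0,0,0],[0,0,0,0,0,0],[0,0,0,0,0,0],[0,0,0,0,0,0],[0,0,0,0,0,0],[0,0,0,0,0,0],[0,0,0,0,0,0]],
])

```text
time: 22.05
eef_pos: [0.5963, -0.1759, 0.2945]
ee_rot: [0.201, -3.135, 0.001]
wrist_force: [-2.7, -5.6, -1.5]
opening: 0.167
gripper_force: 59.3
```

```bash
python3 st.py q2
python3 - <<'E'
import cv2,numpy as np
a=cv2.imread("pics/side_q2.png");b=cv2.imread("pics/top_q2.png")
cv2.imwrite("pics/c4.png",np.hstack([cv2.resize(a[230:350,220:340],(400,400),interpolation=2),cv2.resize(b[150:270,180:300],(400,400),interpolation=2)]))
E
```

```text
22.05 [ 0.5963 -0.1759  0.2945] [-2.7 -5.6 -1.5]
top cen [349.2 186.8] [340, 176, 19, 20, 222] [-0.0985 -0.1922]
top box [349.  185.5] [340, 176, 19, 20, 222] [-0.0943 -0.1924]
```

View pics/c4.png

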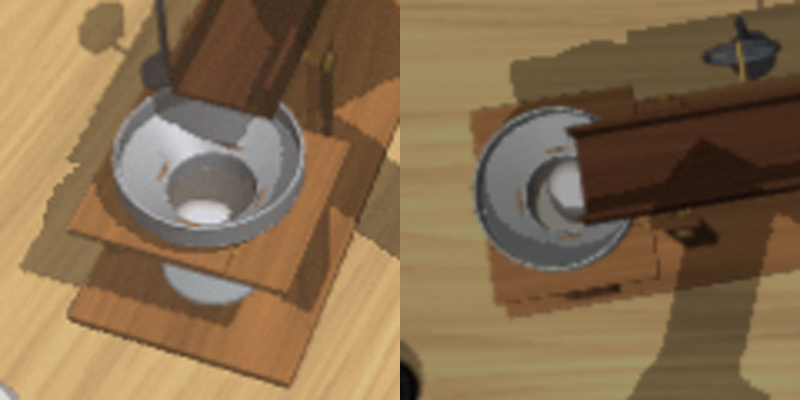

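The roller shows white at the bottom of the throat (side crop (205,210)), so it fell through the funnel. Now lower gently.

servo_tool([
  [[0,-0.0009,0.0025,0,0,0],[0,-0.001,0.0035,0,0,0],[0,-0.001,0.0035,0,0,0],[0,-0.001,0.0035,0,0,0],[0,-0.001,0.0035,0,0,0],[0,-0.001,0.0035,0,0,0],[0,-0.001,0.0035,0,0,0],[0,-0.001,0.0035,0,0,0],[0,-0.0012,0.0035,0,0,0],[0,-0.0011,0.003,0,0,0]],
])

```text
time: 23.15
eef_pos: [0.598, -0.1869, 0.262]
ee_rot: [-0.2, 3.134, -0.003]
wrist_force: [-3.0, -8.7, 2.1]
opening: 0.172
gripper_force: 59.7
```

servo_tool([
  [[0,-0.001,0.003,0,0,0],[0,-0.001,0.003,0,0,0],[0,-0.001,0.003,0,0,0],[0,-0.0009,0.0025,0,0,0],[0,-0.0009,0.0025,0,0,0],[0,-0.0008,0.002,0,0,0],[0,-0.0006,0.0015,0,0,0],[0,-0.0004,0.001,0,0,0],[0,-0.0004,0.001,0,0,0],[0,-0.0003,0.001,0,0,0]],
])

```text
time: 24.15
eef_pos: [0.5988, -0.1924, 0.2411]
ee_rot: [-0.202, 3.135, 0.002]
wrist_force: [-4.2, -1.2, 5.5]
opening: 0.167
gripper_force: 60.6
```

servo_tool([
  [[0,0,0.0005,0,0,0],[0,0,0,0,0,0],[0,0,0,0,0,0],[0,0,0,0,0,0],[0,0,0,0,0,0],[0,0,0,0,0,0],[0,0,0,0,0,0],[0,0,0,0,0,0],[0,0,0,0,0,0],[0,0,0,0,0,0]],
])

```text
time: 25.15
eef_pos: [0.5988, -0.1924, 0.2411]
ee_rot: [-0.202, 3.135, 0.001]
wrist_force: [-3.6, -1.4, 6.2]
opening: 0.165
gripper_force: 60.6
```

Force on the tool has turned upward, so the chute is on its rest. Release and withdraw upward.

servo_tool([
  [[0,0,0,0,0,0],[0,0,0,0,0,0],[0,0,0,0,0,0],[0,0,0,0,0,0],[0,0,0,0,0,0],[0,0,0,0,0,0],[0,0,0,0,0,0],[0,0,0,0,0,0],[0,0,0,0,0,0],[0,0,0,0,0,0]],
], jaw=-1)

```text
time: 26.15
eef_pos: [0.5987, -0.1928, 0.2404]
ee_rot: [-0.202, 3.135, -0.0]
wrist_force: [-0.0, 0.4, 0.1]
opening: 0.998
gripper_force: 0.0
```

servo_tool([
  [[0,0,-0.008,0,0,0],[0,0,-0.015,0,0,0],[0,0,-0.015,0,0,0],[0,0,-0.02,0,0,0],[0,0,-0.02,0,0,0],[0,0,-0.02,0,0,0],[0,0,-0.02,0,0,0],[0,0,-0.01,0,0,0],[0,0,0,0,0,0],[0,0,0,0,0,0]],
])

```text
time: 27.15
eef_pos: [0.5986, -0.1927, 0.3681]
ee_rot: [0.202, -3.135, -0.0]
wrist_force: [-0.1, 0.0, -0.0]
opening: 1.0
gripper_force: 0.0
```

```bash
python3 st.py z1
python3 - <<'E'
import cv2,numpy as np
from h import *
a=cv2.imread("pics/side_z1.png");b=cv2.imread("pics/top_z1.png")
cv2.imwrite("pics/c5.png",np.hstack([cv2.resize(a[130:380,170:390],(396,450)),cv2.resize(b[110:310,120:420],(396,450))[:, :396]]))
X=tri([ray(bot.get_calibration("side"),(220+205/3.33,230+210/3.33)),ray(bot.get_calibration("top"),(180+567/3.33-400/3.33,150+187/3.33))]);print(X)
E
```

```text
27.15 [ 0.5986 -0.1927  0.3681] [-0.1  0.  -0. ]
top cen [357.9 183.6] [346, 168, 26, 27, 358] [-0.0926 -0.2201]
top box [358.5 181. ] [346, 168, 26, 27, 358] [-0.0851 -0.2233]
(array([0.53752832, 0.2839943 , 0.07901503]), [0.002012481056625733, 0.0020124810566256256])
```

View pics/c5.png

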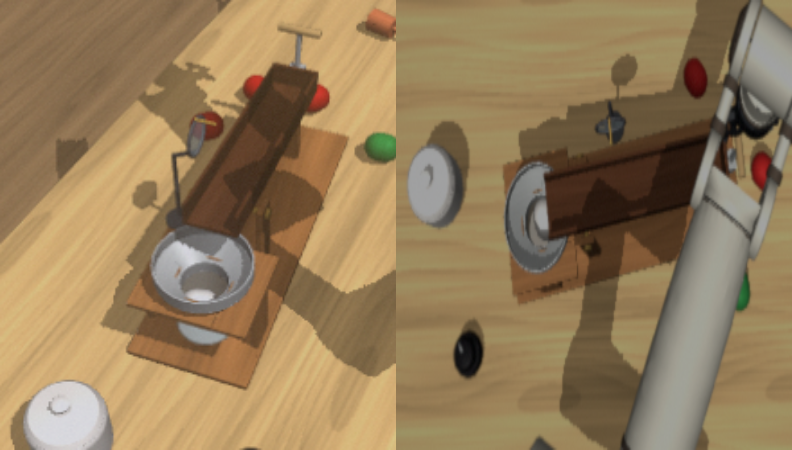

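The triangulated top of the roller is 79 mm up, as expected inside the jar. The chute is empty and parked, and the gripper is clear of everything.

```bash
python3 -c "
from bench import bot
print(bot.close_job())"
```

```text
the job is handed in; nothing more can be done
None
```

The job is done and handed in at about 27 s: the roller rested within about 2 mm of the lens centre for 6 s, then rolled through the funnel into the jar, and the chute is back on its rest and released.

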